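# Open the steel print-tool chest by its pop-out T-handle

### The job

Open the low grey steel chest: press the round release button in the lid just until the T-handle beside it pops up, then turn the T-handle clockwise (seen from above) until it comes gently up against its stop, without forcing the latch. Then lift the lid by the handle until its front edge stands at least 110 mm above the box and let go, so that it stays open; leave the things standing round the chest where they are.

Things in the scene. Friction and masses are not known exactly. Their poses are not given: they have to be found in the camera images.
- chest: Grey sheet-steel chest, 240 (its x) x 260 (its y) x 110 mm high, fixed. Origin: centre of its underside (4 mm above the table); +x from front edge to hinge edge, turned up to 0.3 rad, z up. Lid hinged on the far top edge. In its frame the upright handle axis is at x -55, y 0, the button at x -55, y -55 mm; the steel plate round both (116 x 112 mm) is the highest flat surface, z = 110 mm.
- t_bar_mid (a point): Centre of the black T-handle's bar: 76 long (this point's x, at the start the chest's x) x 14 wide x 14 mm high. Stowed it lies in a slot of the lid, its top 2 mm above the plate, and cannot turn. Popped out it stands 26 mm higher (underside 14 mm above the plate) on a 12 mm shaft and can be pinched across its width.
- handle_pop (a joint): How far the T-handle has popped out, m: 0 stowed, 0.026 out. A catch holds it in; a spring of 5 to 8 N lifts it when the catch is freed by the button. It does not go back in unless the button is pressed.
- handle_turn (a joint): Turn of the T-handle, rad: 0 stowed, growing clockwise seen from above. Light drag of 0.08 N m up to a firm hidden stop that lies anywhere from 0.55 to 1.45 rad (set differently on each chest); the lid comes free only in about the last 0.05 rad before the stop. The handle stays where it is left.
- release_button: Plain steel push button, 22 mm in diameter. Origin: centre of its top face, which stands 10 mm above the plate at rest; z up. Travel 6 mm straight down, spring 2 N rising to 5 N, firm bottom; the catch lets go after about 4 mm. It takes no more than 30 N.
- lid (a joint): Opening of the lid, rad: 0 shut, growing as the front edge rises. A stiff hinge holds it at any angle; it takes about 6 to 10 N at the handle to lift. Its front edge is 244 mm from the hinge line.
- lid_hinge (a point): Middle of the lid's hinge line, at the chest's x = 120, y = 0, z = 95 mm; the line runs along the chest's y. The handle axis is 175 mm from it.
- latch_tongue: Steel latch tongue on the handle axis, out of sight under the lid; it turns with the handle and hooks under a keeper in the box. The stop acts on it 20 mm from the axis. It takes at most 15 N: about 0.35 N m at the handle in all, and no prying of the lid while latched. Origin on the handle axis, 95 mm below the lid's underside.
- dye_pot: Low round glass pot with dye, 82 mm across, 54 high, standing left of the chest; bystander. Origin: centre of its underside.
- ink_pot: Screw-lid ink pot, 44 mm across, 51 high, standing right of the chest; bystander. Origin: centre of its underside.

How it is judged (in metres and radians):
On the way, in this order (a step that is already met when the one before it is completed fails the run):
1. the T-handle has popped out, not yet turned, lid shut (value of joint handle_pop above 0.02 m and value of joint handle_turn below 0.2 rad and value of joint lid below 0.03 rad), for 0.1 s.
2. the popped-out handle has been turned clockwise, lid still shut (value of joint handle_pop above 0.02 m and value of joint handle_turn above 0.35 rad and value of joint lid below 0.05 rad), for 0.1 s.
At the end, for the whole second after the job is handed in: The lid stands open by at least 0.45 rad (front edge about 106 mm or more above the box) and at rest by itself, the T-handle still out by at least 20 mm and turned by at least 0.3 rad (value of joint lid above 0.45 rad and velocity of joint lid between -0.05 and 0.05 rad/s and value of joint handle_pop above 0.02 m and value of joint handle_turn above 0.3 rad); the robot touches nothing.
It fails at once if the latch tongue is loaded by more than 15 N (handle forced against its stop, or lid pried while latched) (contact force between latch_tongue and anything else above 15 N).
It fails at once if the release button is pressed with more than 30 N (contact force between release_button and anything else above 30 N).
It fails at once if a bystander (dye pot or ink pot) is moved by more than 30 mm or tipped (distance of any of dye_pot, ink_pot from where it was at the start of the episode above 0.03 m or angle between any of dye_pot, ink_pot's own z axis and vertical above 0.4 rad).
It also fails if it takes over 72 s, if anything falls off the work surface, if the arm or the gripper's body presses on something with over 40 N, if the wrist force passes 120 N, or if a joint passes its speed limit or range.

### The arm

A 7-joint arm with a two-finger parallel gripper is mounted at the origin on the work surface; the furniture and walls round the work are solid. World frame = base frame: x ahead of the robot, y to its left, z up, the work surface at z = 0. Lengths are in mm, angles in rad, forces in N, time in s.
With the tool pointing down it reaches from about 400 to 900 mm from the base axis. Payload 5.6 kg.
Tool frame: the origin (TCP) lies midway between the tips of the shut fingers; the grasp point (between the pads) lies 19 mm behind it; x points along the fingers, y is the direction in which the jaws open and shut, and the axes are right-handed (so a half turn about x gives the same grasp; the last joint's range is limited). The gripper opens to 92 mm and grips with 3 to 60 N. Pads are 20 mm wide; open, the fingers measure 128 mm over their backs; the gripper's body (75 mm by 189 mm) begins 69 mm behind the grasp point.
Start: joints at [-1.288, 0.468, -0.012, 1.603, 0.006, 1.071, -0.056], TCP at [208.085, 615.8, 214.592] pointing down, gripper open.
Joint ranges: [-2.53, 2.53], [-0.31, 2.02], [-1.57, 1.55], [0.28, 2.44], [-1.29, 4.43], [0.15, 1.84], [-2.92, 2.92]. Speed limits (rad/s): [2.57, 2.57, 3.14, 3.14, 3.14, 3.14, 3.14].

### API

Orientations are given as a rotation vector (axis times angle).
In Python, from cell import robot, grip, kin, viewer gives the robot as it stands. Calls block until the motion is done:
- robot.movep(position, orientation): joint-space move of the TCP to a pose.
- robot.servo_line(position, feed=150, rotation=None): straight line of the TCP; rotation=None keeps the orientation; feed is the mean speed in mm/s.
- robot.goto_joints(angles): joint-space move.
- grip(opening, newtons=None): opening from 0.0 (shut) to 1.0 (fully open); newtons is the grip in N (None keeps the last); returns when the fingers have stopped.
- robot.hold(seconds).
- kin.ik(position, orientation): joint angles nearest the present ones, or None.
- robot.observe(): the state.
- viewer.read_camera(name): name is "scene" or "top" or "wrist"; returns the picture (480x640x3 uint8, red, green, blue); there is no depth.
- viewer.camera_info(name): a dict with "camera_matrix" (3x3 intrinsics, pixels), "R" (3x3) and "t" (3): a world point X has camera coordinates R X + t. Camera axes: x right, y down, z forward; pixel columns grow to the right and rows downward; lengths in mm; the calibration is good to about 2 mm. A picture is of the moment at which its call begins: read the wrist's pose just before it. camera_info takes no time and is no camera call; for the wrist camera it gives the pose at the moment of the call.
A pose or a line that the arm cannot do raises robot.IKError and nothing moves.
- robot.job_done(): hands the job in, once; it reports no verdict.
Trained networks look in the newest picture that a camera, given by its name, has taken for a name from the list of things; names that differ only in an ending like _2 or _b are one class to them, and where a whole thing is asked for, a point or a joint stands for the part that bears it (a point fixed in the world has none). Each returns a list of dicts, best first, with "confidence" (0 to 1); they miss things now and then, are a little off and sometimes report something else, mostly with a low value. They report only what shows in the picture. A call takes as long as a camera call.
- viewer.silhouettes(name, camera): "mask" (480x640 bool, what is visible of it).
- viewer.pinpoint(name, camera): "at" ([x, y, z] in mm, in the coordinates of the camera as it stood for that picture, good to about 4 mm: a listed point, or the origin of a listed thing).
The state is a dict: "t": time; "joints": joint angles; "joint_velocities": joint speeds; "joint_torque": joint torques, N m; "tcp_pos": TCP position; "tcp_rot": TCP orientation; "contact_force": force on the tool from outside, world axes, zero at the start; "wrist_torque": the same for the moment, N m; "grip_width": opening from 0.0 (shut) to 1.0 (fully open).
Only numpy, scipy, OpenCV 4.12 (cv2) and the standard library are available. Lean on these libraries where they do the work, as an engineer would, in place of code of your own. Each camera call takes 0.05 s, during which the arm holds its last target.

## Working session

There is one attempt and no reset: what is moved stays moved. The work goes in short steps, each a Python script; the robot and the scene stay as the last script left them, time stands still between calls to the robot, and variables do not carry over. Pictures are saved under pics/ and viewed, and the job is handed in when it is done.

```bash
ls; mkdir -p pics
python3 - <<'E'
from cell import robot, grip, kin, viewer
import cv2, numpy as np
o=robot.observe(); print(o)
for c in ["scene","top","wrist"]:
    im=viewer.read_camera(c); cv2.imwrite(f"pics/a_{c}.png",im[:,:,::-1])
    i=viewer.camera_info(c); R=np.array(i["R"]);t=np.array(i["t"])
    print(c,"cam at",-R.T@t)
    for n in ["chest","t_bar_mid","release_button","lid_hinge","dye_pot","ink_pot"]:
        for d in viewer.pinpoint(n,c)[:2]:
            print(n,round(d["confidence"],2),np.round(R.T@(np.array(d["at"])-t),1))
E
```

```text
pics
{'t': 0.0, 'joints': array([-1.28795445,  0.46837296, -0.01159709,  1.60363674,  0.00601862,
        1.0713864 , -0.05633378]), 'joint_velocities': array([ 0.00128863,  0.0014572 , -0.00171964,  0.00052301, -0.00032414,
        0.00038617, -0.00046084]), 'joint_torque': array([-1.90790711e-04, -5.20572996e+01, -1.26806652e-02, -2.43749660e+01,
       -5.65913308e-02,  1.72711402e-02,  1.64378944e-04]), 'tcp_pos': array([207.95614901, 615.21448891, 213.63765926]), 'tcp_rot': array([ 0.25439946,  1.55576479, -0.25717952]), 'contact_force': array([-0.90971463,  0.52259662, -0.41654867]), 'wrist_torque': array([-0.0196549 ,  0.04596371, -0.00482469]), 'grip_width': 1.002540474158188}
scene cam at [1228.08701234 -115.3455491   851.90186701]
chest 0.65 [590.4 -63.2   3.7]
release_button 0.61 [ 594.9 -271.5    1.5]
dye_pot 0.98 [600.5 151.    7.2]
ink_pot 0.8 [ 590.8 -271.     2.1]
top cam at [ 506.93849467  -12.91905071 1125.1556582 ]
t_bar_mid 0.7 [539.5 -58.6 109.5]
release_button 0.48 [ 535.3 -115.9  124.8]
lid_hinge 0.65 [713.7 -55.5  96.4]
dye_pot 0.92 [603.3 147.8   7.3]
ink_pot 0.66 [ 5.889e+02 -2.701e+02  4.000e-01]
wrist cam at [141.40871398 638.22948778 383.94575442]
```

View pics/a_scene.png

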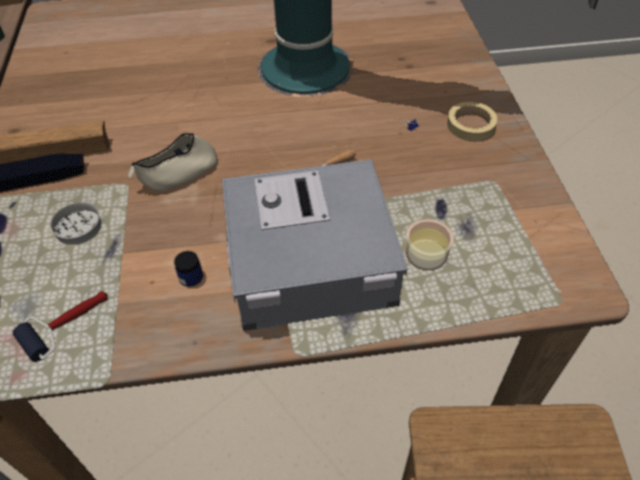

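View pics/a_top.png

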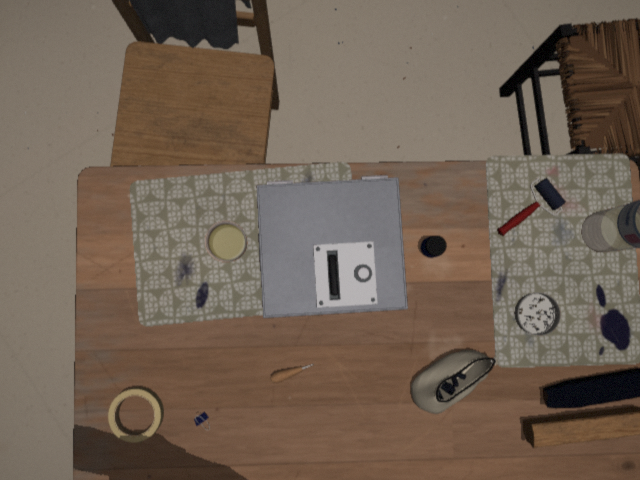

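Top view: chest at about (332,247), the black bar at (334,275), the button at (363,273), dye pot at (227,242) and ink pot at (433,246). The pinpoint fixes agree with that. Next I'll refine position and yaw from pixels, then from the wrist camera.

```bash
cat > h.py <<'E'
from cell import robot, grip, kin, viewer
import cv2, numpy as np
from scipy.spatial.transform import Rotation as Ro
def back(info,uv,z):
    K=np.array(info["camera_matrix"]);R=np.array(info["R"]);t=np.array(info["t"])
    d=R.T@np.linalg.solve(K,[uv[0],uv[1],1.]); c=-R.T@t
    return c+d*(z-c[2])/d[2]
def proj(info,X):
    K=np.array(info["camera_matrix"]);p=K@(np.array(info["R"])@np.array(X)+np.array(info["t"]));return p[:2]/p[2]
def down(yaw):  # tool x down, tool y at world angle yaw
    y=np.array([np.cos(yaw),np.sin(yaw),0]);x=np.array([0,0,-1.])
    return Ro.from_matrix(np.c_[x,y,np.cross(x,y)]).as_rotvec()
def snap(c,n):
    i=viewer.camera_info(c);im=viewer.read_camera(c);cv2.imwrite(f"pics/{n}.png",im[:,:,::-1]);return im,i
E
python3 - <<'E'
from h import *
im=cv2.imread("pics/a_top.png");i=viewer.camera_info("top")
g=im.max(2)
m=np.zeros_like(g);m[246:302,318:372]=(g[246:302,318:372]<70)
n,l,s,c=cv2.connectedComponentsWithStats(m)
for k in range(1,n):
    if s[k][4]>60:
        print(s[k],c[k],back(i,c[k],116))
        pts=np.argwhere(l==k)[:,::-1].astype(float)
        w=np.array([back(i,p,116)[:2] for p in pts]);r=cv2.minAreaRect(w.astype(np.float32));print(r)
        u=np.linalg.svd(w-w.mean(0))[2][0];print("yaw",np.arctan2(u[1],u[0]))
m=((g>150)).astype(np.uint8);m[:235]=0;m[312:]=0;m[:,:305]=0;m[:,385:]=0
cs=max(cv2.findContours(m,0,2)[0],key=cv2.contourArea)
w=np.array([back(i,p[0],114)[:2] for p in cs],np.float32);print(cv2.minAreaRect(w))
print("button",back(i,(363,273),124))
cur=robot.observe()
print(Ro.from_rotvec(cur["tcp_rot"]).as_matrix())
for yaw in np.arange(-3,3.2,0.3):
    q=kin.ik([538,-60,300],down(yaw)); print(round(yaw,2),None if q is None else np.round(q,2))
E
```

```text
[328 251  12  48 404] [333.09405941 274.72772277] [535.41841642 -61.03128695 116.        ]
((535.521728515625, -60.66062927246094), (87.03556823730469, 17.727407455444336), 2.008774757385254)
yaw -3.0976258597574446
((536.3859252929688, -83.21929931640625), (116.67880249023438, 112.48316192626953), 2.277883529663086)
button [ 537.22908135 -115.72939119  124.        ]
[[ 5.44146448e-05  3.20143291e-01  9.47369131e-01]
 [ 2.70897194e-05  9.47369132e-01 -3.20143292e-01]
 [-9.99999998e-01  4.30844475e-05  4.28781629e-05]]
-3.0 [-0.97  0.45  1.37  1.82 -0.47  1.26 -2.47]
-2.7 [-0.97  0.45  1.37  1.82 -0.47  1.26 -2.17]
-2.4 [-0.97  0.45  1.37  1.82 -0.47  1.26 -1.87]
-2.1 [-0.97  0.45  1.37  1.82 -0.47  1.26 -1.57]
-1.8 [-0.76  0.27  0.98  1.82 -0.24  1.18 -1.5 ]
-1.5 [-0.73  0.26  0.95  1.81 -0.23  1.18 -1.21]
-1.2 [-0.68  0.25  0.87  1.81 -0.2   1.18 -0.94]
-0.9 [-0.65  0.24  0.83  1.81 -0.19  1.17 -0.65]
-0.6 [-0.63  0.24  0.81  1.81 -0.19  1.17 -0.36]
-0.3 [-0.61  0.23  0.79  1.81 -0.18  1.17 -0.07]
-0.0 [-0.59  0.23  0.76  1.81 -0.17  1.17  0.23]
0.3 [-0.57  0.23  0.74  1.81 -0.16  1.17  0.52]
0.6 [-0.56  0.23  0.73  1.81 -0.16  1.17  0.82]
0.9 [-0.56  0.23  0.73  1.81 -0.16  1.17  1.12]
1.2 [-0.54  0.22  0.7   1.81 -0.16  1.17  1.41]
1.5 [-0.52  0.22  0.68  1.8  -0.15  1.17  1.7 ]
1.8 [-0.5   0.22  0.65  1.8  -0.14  1.17  2.  ]
2.1 [-0.45  0.21  0.59  1.8  -0.13  1.17  2.28]
2.4 [-0.39  0.21  0.52  1.8  -0.11  1.17  2.56]
2.7 [-0.36  0.21  0.48  1.8  -0.1   1.17  2.85]
3.0 [ 1.    0.54 -1.3   1.72  0.53  1.31  2.59]
```

Run:
```python
from h import *
yaw0=np.pi/2+0.041
q=robot.observe()["joints"].copy()
q[0]=0.11; q[2]=0;q[4]=0;q[6]=0.11+yaw0-np.pi+0.0
# check via ik orientation: move then correct
robot.goto_joints([0.11,0.2,0.0,1.8,0,1.14,1.7])
o=robot.observe();print(np.round(o["tcp_pos"],1),Ro.from_rotvec(o["tcp_rot"]).as_matrix().round(2))
for yy in (yaw0,yaw0-0.7,yaw0-1.45):
  print(kin.ik([537,-61,300],down(yy)))
robot.movep([537,-61,300],down(yaw0))
o=robot.observe();print(o["t"],np.round(o["tcp_pos"],1),o["joints"].round(2),o["contact_force"])
snap("wrist","w1")
i=viewer.camera_info("wrist");R=np.array(i["R"]);t=np.array(i["t"])
for n in ["t_bar_mid","release_button"]:
  for d in viewer.pinpoint(n,"wrist")[:2]:
    print(n,round(d["confidence"],2),np.round(R.T@(np.array(d["at"])-t),1))
# IK check on the lift
H=np.array([536,-60.8,4+110+14+7]);cy=0.041
hx=np.array([np.cos(cy),np.sin(cy),0]);ax=np.array([-np.sin(cy),np.cos(cy),0])
hinge=H.copy();hinge+=175*hx;hinge[2]=99
for yt in (0.55,1.0,1.45):
  for th in (0,.25,.52):
    L=Ro.from_rotvec(ax*th)
    T=(L*Ro.from_rotvec(down(yaw0-yt)))
    p=hinge+L.apply(H-hinge)+T.as_matrix()[:,0]*19
    k=kin.ik(p,T.as_rotvec());print(yt,th,None if k is None else k.round(2))
```

```text
[526.9 -90.9 289.6] [[ 0.   -0.02  1.  ]
 [ 0.    1.    0.02]
 [-1.    0.    0.  ]]
[ 0.07035114  0.2043015  -0.02234859  1.7709058   0.00493149  1.16643936
  1.65832332]
[ 0.00232924  0.20112874  0.05689507  1.77528849 -0.01236178  1.16551987
  0.97475025]
[-0.06978076  0.19893635  0.14086628  1.77990263 -0.03020621  1.16483892
  0.24207059]
4.0667 [537.8 -58.4 300.4] [ 0.07  0.2  -0.02  1.77  0.    1.17  1.66] [-0.02764717  0.24639769 -0.00604135]
t_bar_mid 0.74 [534.  -64.7 109.1]
0.55 0 [ 0.03  0.41  0.03  1.96 -0.02  0.77  1.13]
0.55 0.25 [0.02 0.5  0.03 1.71 0.01 1.18 1.1 ]
0.55 0.52 [0.02 0.66 0.01 1.42 0.03 1.58 1.09]
1.0 0 [-0.02  0.41  0.09  1.96 -0.05  0.77  0.71]
1.0 0.25 [-0.04  0.5   0.1   1.72 -0.03  1.17  0.68]
1.0 0.52 [-0.05  0.66  0.12  1.42 -0.02  1.58  0.68]
1.45 0 [-0.07  0.41  0.15  1.96 -0.09  0.77  0.29]
1.45 0.25 [-0.08  0.5   0.16  1.72 -0.05  1.17  0.26]
1.45 0.52 [-0.09  0.66  0.18  1.43 -0.05  1.58  0.26]
```

View pics/w1.png

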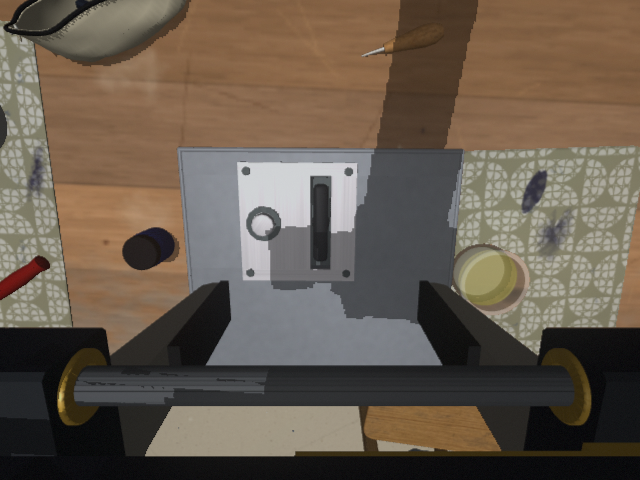

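Wrist view: bar from (320,184) to (320,264), button top at (263,223), plate corners at about (238,163), (356,163), (355,281) and (243,281). I'll turn these into positions with the arm at rest.

Run:
```python
from h import *
robot.hold(0.3)
o=robot.observe();print(np.round(o["tcp_pos"],1))
im,i=snap("wrist","w2")
g=im[:,:,::-1].max(2)
# screws
sub=g[150:295,230:365]
big=cv2.resize(im[140:300,220:380,::-1],None,fx=3.7,fy=3.7,interpolation=cv2.INTER_CUBIC);cv2.imwrite("pics/w2z.png",big)
pl=(g>120).astype(np.uint8)
m=np.zeros_like(g);m[170:275,305:335]=(g[170:275,305:335]<40)
n,l,s,c=cv2.connectedComponentsWithStats(m)
for k in range(1,n):
    if s[k][4]>60:
        w=np.array([back(i,p[::-1].astype(float),116)[:2] for p in np.argwhere(l==k)],np.float32)
        print("bar",s[k],c[k],back(i,c[k],116),cv2.minAreaRect(w))
print(back(i,(263,223),124))
for h in [(246,171),(349,171),(347,273),(250,273)]: print(h,back(i,h,114).round(1))
```

```text
[536.9 -61.4 299.9]
bar [317 231  14  32 361] [323.79224377 247.08033241] [554.97835491 -60.16455372 116.        ] ((554.559814453125, -60.43962478637695), (31.194808959960938, 12.743531227111816), 2.0974009037017822)
[ 532.0338275  -118.22879999  124.        ]
(246, 171) [ 485.3 -135.7  114. ]
(349, 171) [481.4 -39.6 114. ]
(347, 273) [581.2 -35.9 114. ]
(250, 273) [ 585.2 -132.7  114. ]
```

View pics/w2z.png

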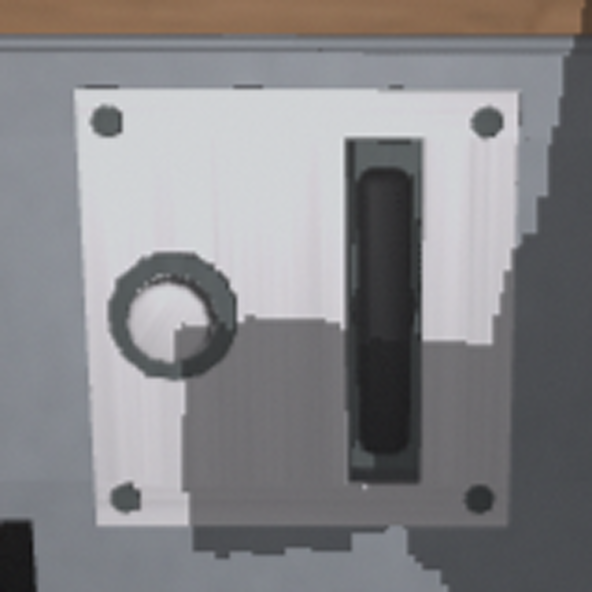

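Run:
```python
from h import *
i=viewer.camera_info("wrist")
f=lambda p:(p[0]/3.7+220-.36,p[1]/3.7+140-.36)
S=[back(i,f(p),114)[:2] for p in [(107,121),(487,122),(479,499),(126,498)]]
for s in S: print(s.round(1))
a=S[1]-S[0];b=S[2]-S[3];c=S[2]-S[1];d=S[3]-S[0]
print([round(float(np.arctan2(-v[0],v[1])),3) for v in(a,b)],[round(float(np.arctan2(v[1],v[0])),3) for v in(c,d)],np.linalg.norm([a,b,c,d],axis=1))
print("platec",np.mean(S,0))
e1=back(i,f((385,168)),116);e2=back(i,f((384,455)),116);print("bar",(e1+e2)/2,np.arctan2(*(e2-e1)[[1,0]]),np.linalg.norm(e2-e1))
print("button",back(i,f((168,318)),124))
```

```text
[ 486.5 -133.2]
[482.8 -37.4]
[582.8 -33.6]
[ 586.4 -129. ]
[0.039, 0.038] [0.038, 0.043] [ 95.95349345  95.45515581 100.02228411  99.98172902]
platec [534.61989848 -83.28540639]
bar [533.01220046 -61.20589789 116.        ] 0.03766592041907434 75.70509387413203
button [ 534.48532633 -116.21710525  124.        ]
```

The two cameras agree to about 2 mm: handle at (534.5, -61), button at (536, -116), yaw 0.04. Bar length comes out at 75.7 mm against 76 given. Now pressing in small steps with force checks.

Run:
```python
from h import *
yaw0=np.pi/2+0.04
grip(0.0,20)
robot.servo_line([536,-116,160],feed=150,rotation=down(yaw0))
robot.servo_line([536,-116,130],feed=60)
robot.hold(0.4)
o=robot.observe();b=o["contact_force"].copy();print(o["t"],o["tcp_pos"].round(2),b.round(2),o["grip_width"])
z=130
while z>117:
    z-=0.7
    robot.servo_line([536,-116,z],feed=10); robot.hold(0.08)
    o=robot.observe();F=o["contact_force"]-b
    print(round(z,1),o["tcp_pos"].round(2),F.round(2))
    if F[2]>3.2: break
print(o["t"]); snap("wrist","p1"); snap("top","p1t")
```

```text
8.1167 [ 536.09 -116.01  130.19] [-0.68  0.54  0.41] 0.003320817975402047
129.3 [ 535.98 -116.    129.29] [ 0.11 -1.24 -0.36]
128.6 [ 535.99 -116.    128.59] [1.59 0.19 0.04]
127.9 [ 536.   -115.98  127.89] [ 1.2  -0.63 -0.01]
127.2 [ 535.97 -116.02  127.18] [ 0.53 -0.54 -0.73]
126.5 [ 535.99 -115.99  126.51] [ 0.76 -0.46 -0.16]
125.8 [ 536.   -115.99  125.79] [ 0.83 -0.23 -0.69]
125.1 [ 536.   -116.01  125.08] [ 1.19 -0.68 -0.33]
124.4 [ 536.12 -116.01  124.47] [1.42 0.11 0.1 ]
123.7 [ 536.13 -116.03  124.02] [-0.28 -0.59  3.7 ]
11.1167
```

Run:
```python
from h import *
b=np.array([-0.3,0.3,0.2])
z=123.7
def bar(): 
    im,i=snap("wrist","p2"); return im
ref=bar().astype(int)
while z>117.5:
    z-=0.6
    robot.servo_line([536,-116,z],feed=10); robot.hold(0.08)
    o=robot.observe();F=o["contact_force"]-b
    im=bar().astype(int); d=np.abs(im-ref).max(2); 
    print(round(z,1),o["tcp_pos"].round(2),F.round(2),(d>40).sum())
    if F[2]>12 or (d>40).sum()>400: break
print(o["t"]); snap("top","p2t")
```

```text
123.1 [ 536.15 -115.99  123.42] [-0.56 -0.25  5.53] 593
11.6
```

View pics/p2.png

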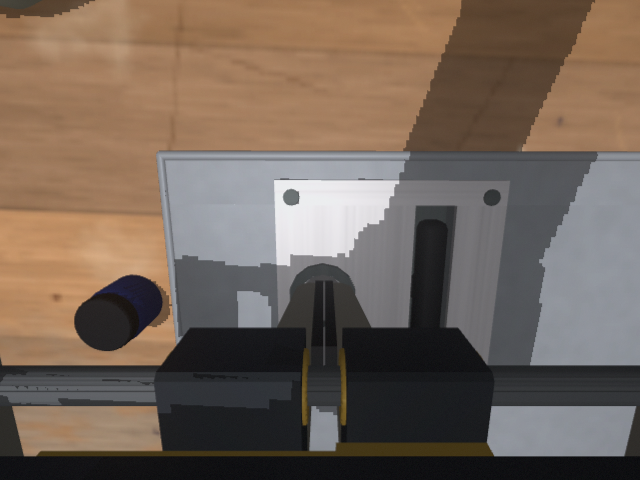

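The closed fingers sit on the button at (323,290). The bar, at (432,275), is still down, and the image change was only pixel noise and shadow. I'll keep going, checking only the bar region.

Run:
```python
from h import *
b=np.array([-0.3,0.3,0.2])
o=robot.observe();print(o["t"],o["tcp_pos"].round(2),(o["contact_force"]-b).round(2))
z=123.1
def bar(): 
    im,i=snap("wrist","p3"); return im[195:330,395:465].astype(int).max(2)
ref=bar()
while z>115.5:
    z-=0.6
    robot.servo_line([536,-116,z],feed=10); robot.hold(0.08)
    o=robot.observe();F=o["contact_force"]-b
    d=np.abs(bar()-ref)
    print(round(z,1),o["tcp_pos"].round(2),F.round(2),(d>35).sum())
    if F[2]>13 or (d>35).sum()>500: break
print(o["t"])
```

```text
11.7 [ 536.13 -116.04  123.41] [-0.33 -0.62  5.28]
122.5 [ 536.13 -116.02  122.85] [-1.05 -0.38  6.07] 0
121.9 [ 536.18 -116.02  122.29] [-1.6   0.25  5.55] 15
121.3 [ 536.15 -116.03  121.76] [-1.5  -0.42  7.33] 121
120.7 [ 536.17 -116.02  121.16] [-1.88  0.56  7.32] 257
120.1 [ 536.13 -116.03  120.12] [-0.33  1.26  3.32] 2006
13.6167
```

View pics/p3.png

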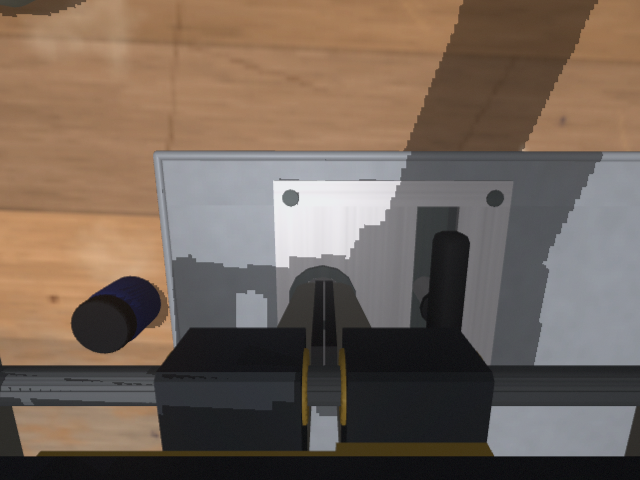

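The bar has popped: its end is now at (451,240), raised out of the slot. I'll back off and re-measure the raised bar from above.

Run:
```python
from h import *
yaw0=np.pi/2+0.04
robot.servo_line([536,-116,175],feed=80)
grip(0.38,20)
robot.servo_line([534.5,-61,235],feed=120)
robot.hold(0.3)
o=robot.observe();print(o["t"],o["tcp_pos"].round(2),o["contact_force"].round(2),o["grip_width"])
im,i=snap("wrist","w3")
for P in [(533,-61,142),(535.7,-61,142)]: print(proj(i,P))
im,i=snap("top","t3");g=im.max(2)
cv2.imwrite("pics/t3z.png",cv2.resize(im[220:330,290:400,::-1],None,fx=5,fy=5))
```

```text
16.2833 [534.26 -61.41 234.51] [-0.16 -0.04  0.54] 0.3794453426775885
[323.7872009  251.79775975]
[323.63849527 255.38251692]
```

View pics/w3.png

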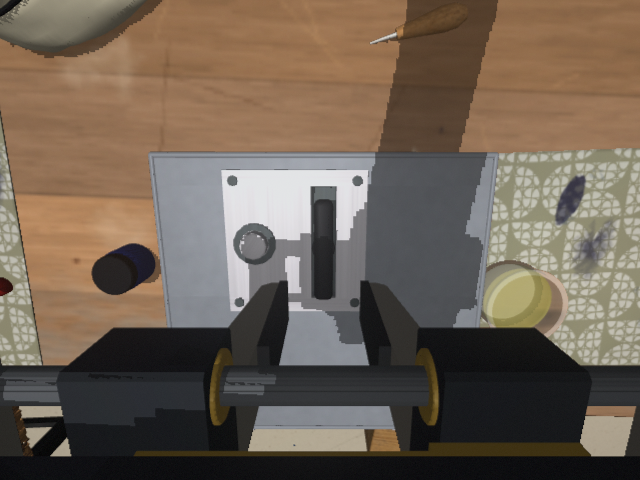

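The raised bar runs from (323,199) to (323,299), centred between the fingers and still at zero turn. The button at (255,243) is clear of the half-open fingers. I'll descend, grip lightly (which also limits torque), and null the side forces.

Run:
```python
from h import *
yaw0=np.pi/2+0.04
robot.servo_line([533.8,-61,150],feed=120)
robot.hold(0.2)
o=robot.observe();f0=o["contact_force"];m0=o["wrist_torque"]
robot.servo_line([533.8,-61,119],feed=50)
robot.hold(0.2)
o=robot.observe();print(o["t"],o["tcp_pos"].round(2),(o["contact_force"]).round(2),o["wrist_torque"].round(3))
f0=(f0+o["contact_force"])/2;m0=(m0+o["wrist_torque"])/2
grip(0.1,8);robot.hold(0.1)
o=robot.observe();print(o["t"],o["tcp_pos"].round(2),(o["contact_force"]-f0).round(2),(o["wrist_torque"]-m0).round(3),o["grip_width"]*92)
np.save("b.npy",[f0,m0])
t=o["t"]
robot.servo_line([533.8,-61,119],feed=50,rotation=down(yaw0-0.02))
o=robot.observe();print(o["t"]-t,(o["contact_force"]-f0).round(2),(o["wrist_torque"]-m0).round(3))
snap("wrist","w4")
```

```text
18.4083 [534.02 -61.03 119.31] [-0.28  1.08 -0.57] [-0.008  0.003  0.03 ]
18.95 [533.9  -61.56 119.13] [-0.17 -2.62  0.57] [-0.561 -0.015 -0.062] 13.807280081021808
0.25 [ 0.32 -3.47  1.6 ] [-0.769  0.035 -0.007]
```

View pics/w4.png

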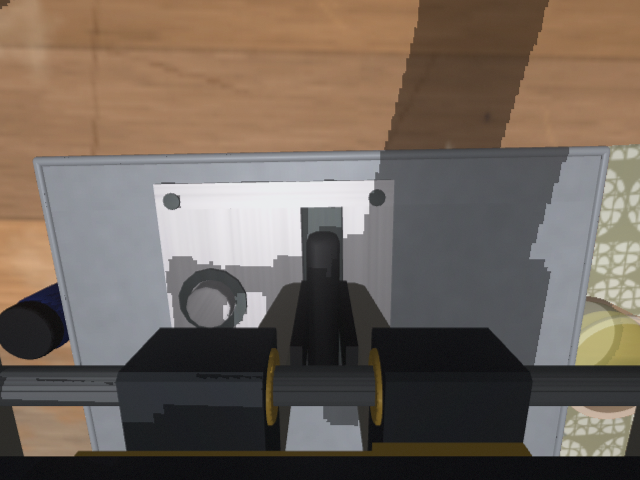

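Bar held (13.8 mm wide at the pads). Turning with side-force nulling, watching the torque about z.

```bash
cat > turn.py <<'E'
from h import *
import sys,json
yaw0=np.pi/2+0.04
def meas(n=3):
    A=[];M=[]
    for _ in range(n):
        robot.hold(0.025);o=robot.observe();A.append(o["contact_force"]);M.append(o["wrist_torque"])
    return np.mean(A,0),np.mean(M,0),o
def turn(c,a,end,step,lim,verbose=2):
    f0,m0=np.load("b.npy"); k=0
    while a<end-1e-6:
        a=min(a+step,end)
        robot.servo_line([c[0],c[1],119],feed=50,rotation=down(yaw0-a))
        F,M,o=meas();F=F-f0;M=M-m0
        c=c+np.clip(F[:2]/15*0.6,-.4,.4)
        k+=1
        R=Ro.from_rotvec(o["tcp_rot"]).as_matrix();act=yaw0-np.arctan2(R[1,1],R[0,1])
        if k%verbose==0 or M[2]>lim: print(round(o["t"],2),round(a,3),"act",round(act,3),"F",F.round(1),"Mz",M[2].round(3),"c",c.round(2),"w",round(o["grip_width"]*92,2))
        if M[2]>lim or np.linalg.norm(F)>15: print("STOP",F.round(1));break
    json.dump([list(c),a],open("st.json","w"))
    return c,a
E
python3 - <<'E'
from turn import *
turn(np.array([533.8,-61.25]),0.02,0.3,0.02,0.2,2)
E
```

```text
19.9 0.06 act 0.06 F [-0.  -3.8  2.6] Mz -0.037 c [533.8  -61.55] w 14.15
20.55 0.1 act 0.1 F [ 0.1 -2.2  3.4] Mz -0.007 c [533.79 -61.79] w 14.12
21.2 0.14 act 0.14 F [-0.1 -1.4  4.3] Mz -0.006 c [533.79 -61.95] w 13.77
21.85 0.18 act 0.18 F [0.7 0.2 4.3] Mz 0.007 c [533.84 -61.97] w 13.99
22.5 0.22 act 0.22 F [0.6 1.1 4.8] Mz 0.012 c [533.85 -61.89] w 14.0
23.15 0.26 act 0.26 F [0.2 1.7 5.6] Mz -0.003 c [533.87 -61.77] w 13.93
23.8 0.3 act 0.3 F [0.3 1.3 4.6] Mz -0.04 c [533.89 -61.65] w 14.17
```

Run:
```python
from turn import *
f0,m0=np.load("b.npy");F,M,o=meas(6);print(o["t"],o["tcp_pos"].round(2),(F-f0).round(2),(M-m0).round(3),m0,o["joint_torque"].round(2))
a,_=snap("wrist","w5");b,_=snap("top","t5")
cv2.imwrite("pics/w5b.png",np.vstack([a[120:340],cv2.resize(b[200:330,270:430],(640,520))[:370]])[:,:,::-1])
```

```text
23.95 [533.92 -61.73 119.02] [0.26 1.04 5.23] [ 0.353 -0.107  0.002] [0.03155878 0.0049793  0.02462106] [ 8.100e-01 -4.074e+01  1.430e+00 -1.764e+01  3.600e-01  1.700e-01
 -2.000e-02]
```

View pics/w5b.png

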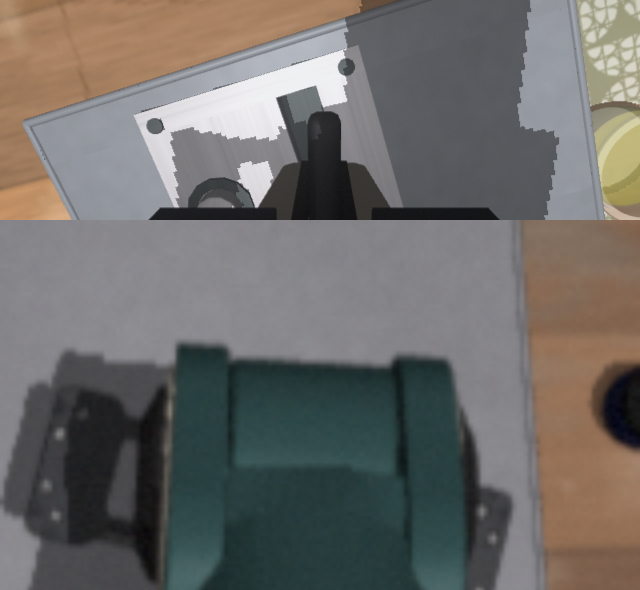

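The bar turns with the fingers: it points along the finger line at (325,130), about 0.3 rad off its slot. Continuing, with fine steps from 0.5 rad.

```bash
sed -i 's/robot.servo_line(\[c\[0\],c\[1\],119\]/robot.servo_line([c[0],c[1],Z[0]]/; s/^yaw0=.*/&\nZ=[119.3]/' turn.py; sed -i 's/"w",round/"q7",o["joint_torque"][6].round(3),"w",round/' turn.py
python3 - <<'E'
from turn import *
c,a=json.load(open("st.json"));c=np.array(c)
c,a=turn(c,a,0.48,0.045,0.15,1)
if a>=0.479: turn(c,a,0.75,0.015,0.13,1)
E
```

```text
24.38 0.345 act 0.344 F [0.8 0.8 2.6] Mz -0.08 c [533.93 -61.62] q7 0.047 w 13.95
24.7 0.39 act 0.389 F [0.6 1.  0.8] Mz -0.063 c [533.95 -61.58] q7 0.042 w 13.83
25.02 0.435 act 0.434 F [1.5 1.1 0.3] Mz -0.059 c [534.01 -61.53] q7 0.04 w 13.98
25.35 0.48 act 0.479 F [ 0.8  1.3 -0.9] Mz -0.068 c [534.04 -61.48] q7 0.04 w 14.42
25.68 0.495 act 0.495 F [ 1.4  0.5 -1.8] Mz 0.016 c [534.1  -61.46] q7 -0.046 w 13.93
26.0 0.51 act 0.51 F [ 1.3  0.7 -1.2] Mz 0.017 c [534.15 -61.43] q7 -0.041 w 14.08
26.32 0.525 act 0.525 F [ 0.7  1.  -2.1] Mz 0.005 c [534.18 -61.39] q7 -0.039 w 13.72
26.65 0.54 act 0.54 F [ 0.3  0.1 -2.4] Mz 0.03 c [534.19 -61.39] q7 -0.038 w 14.25
26.98 0.555 act 0.555 F [ 0.1  0.2 -2.4] Mz 0.013 c [534.19 -61.38] q7 -0.038 w 14.27
27.3 0.57 act 0.57 F [-0.2  0.4 -3.7] Mz 0.017 c [534.19 -61.37] q7 -0.038 w 13.87
27.62 0.585 act 0.585 F [ 0.4 -0.1 -3.5] Mz -0.01 c [534.2  -61.37] q7 -0.037 w 14.06
27.95 0.6 act 0.6 F [-0.1  0.1 -3.9] Mz 0.021 c [534.2  -61.36] q7 -0.037 w 14.16
28.27 0.615 act 0.615 F [-0.2  0.3 -4.4] Mz 0.01 c [534.19 -61.35] q7 -0.037 w 13.93
28.6 0.63 act 0.63 F [ 0.1  1.  -5. ] Mz -0.001 c [534.19 -61.31] q7 -0.037 w 13.94
28.93 0.645 act 0.645 F [-0.4 -0.1 -4.9] Mz 0.016 c [534.18 -61.32] q7 -0.037 w 13.89
29.25 0.66 act 0.66 F [-0.4 -0.1 -5.8] Mz 0.03 c [534.16 -61.32] q7 -0.037 w 14.35
29.57 0.675 act 0.675 F [-0.1  0.4 -5.4] Mz 0.045 c [534.16 -61.3 ] q7 -0.037 w 13.98
29.9 0.69 act 0.69 F [ 0.2  0.3 -5.9] Mz 0.024 c [534.16 -61.29] q7 -0.038 w 13.77
30.23 0.705 act 0.705 F [ 0.3 -0.5 -6.1] Mz 0.02 c [534.18 -61.31] q7 -0.038 w 14.13
30.55 0.72 act 0.72 F [ 0.1  0.4 -6.1] Mz 0.014 c [534.18 -61.3 ] q7 -0.038 w 13.94
30.88 0.735 act 0.735 F [ 0.3  0.6 -6.2] Mz 0.017 c [534.19 -61.27] q7 -0.038 w 14.05
31.2 0.75 act 0.75 F [-0.3  0.2 -6.5] Mz 0.021 c [534.18 -61.26] q7 -0.038 w 13.93
```

The force along z drifted to a 6.5 N upward pull on the handle. I'll null z as well so the latched lid isn't pried. The q7 torque is the cleaner stop signal, so I'll use that.

Run:
```python
from turn import *
c,a=json.load(open("st.json"));c=np.array(c)
f0,m0=np.load("b.npy");z=119.05;k=0;act0=None
while a<1.5:
    a+=0.012
    robot.servo_line([c[0],c[1],z],feed=80,rotation=down(yaw0-a))
    F,M,o=meas(1);F=F-f0;M=M-m0
    c=c+np.clip(F[:2]/15*0.3,-.3,.3); z+=float(np.clip(F[2]/15*0.3,-.1,.1))
    q7=o["joint_torque"][6];k+=1
    hit=q7<-0.085 or M[2]>0.16 or abs(F[2])>12
    if k%4==0 or hit: print(round(o["t"],2),round(a,3),"F",F.round(1),"Mz",M[2].round(3),"q7",q7.round(3),"c",c.round(2),round(z,2),"w",round(o["grip_width"]*92,2))
    if hit: print("STOP");break
json.dump([list(c),a,z],open("st.json","w"))
```

```text
32.3 0.798 F [-1.1  1.   1.3] Mz 0.041 q7 -0.055 c [534.09 -61.18] 118.92 w 14.01
33.12 0.834 F [0.5 0.7 2.2] Mz 0.12 q7 -0.126 c [534.09 -61.17] 119.04 w 13.98
STOP
```

Run:
```python
from turn import *
c,a,z=json.load(open("st.json"));c=np.array(c)
f0,m0=np.load("b.npy")
for k in range(6):
    F,M,o=meas(2);print(round(o["t"],2),round(a,3),"F",(F-f0).round(1),"Mz",(M-m0)[2].round(3),"q7",o["joint_torque"][6].round(3),"w",round(o["grip_width"]*92,2))
    if k==5 or o["joint_torque"][6]<-0.2 or (M-m0)[2]>0.2: break
    a+=0.005
    robot.servo_line([c[0],c[1],z],feed=80,rotation=down(yaw0-a))
json.dump([list(c),a,z],open("st.json","w"))
```

```text
33.17 0.834 F [0.3 0.5 2.5] Mz 0.096 q7 -0.117 w 13.96
33.48 0.839 F [1.1 1.  2.7] Mz 0.103 q7 -0.143 w 14.12
33.77 0.844 F [0.9 0.8 1.3] Mz 0.109 q7 -0.159 w 13.86
34.08 0.849 F [1.4 0.3 2.3] Mz 0.137 q7 -0.174 w 13.62
34.38 0.854 F [2.4 0.8 1.7] Mz 0.182 q7 -0.188 w 13.65
34.67 0.859 F [2.4 1.3 2.8] Mz 0.153 q7 -0.198 w 13.98
```

Run:
```python
from turn import *
snap("wrist","w6")
```

```text
(no output)
```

View pics/w6.png

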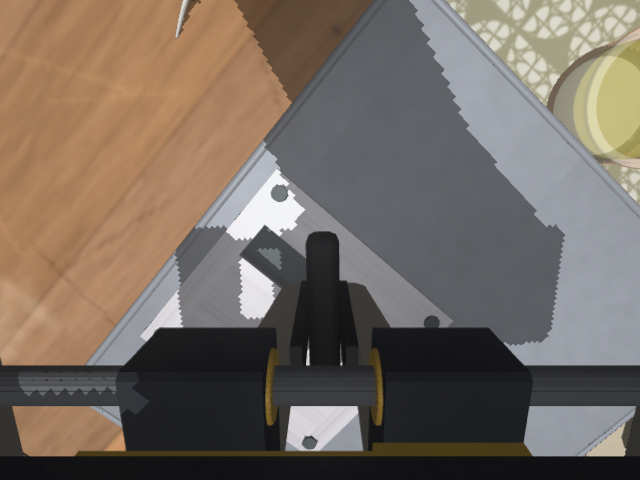

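The bar stays in line with the fingers at (323,260), about 0.84 rad off its slot. Torque has risen to roughly 0.2 N m, well above the earlier steady level, so this is the stop. I'll ease back slightly, grip firmly, and start lifting with a force guard.

```bash
cat > lift.py <<'E'
from turn import *
def lift(th,ths,lim,st):
    f0,m0=np.load("b.npy");c,a,z=st["c"],st["a"],st["z"];cy=0.04
    hx=np.array([np.cos(cy),np.sin(cy),0]);ax=np.array([-np.sin(cy),np.cos(cy),0])
    p0=np.array([c[0],c[1],z]);hinge=p0+175*hx;hinge[2]=99.
    R0=Ro.from_rotvec(down(yaw0-a));off=np.array(st["off"])
    for t in ths:
        L=Ro.from_rotvec(ax*t);p=hinge+L.apply(p0-hinge);r=L.apply(-hx)
        robot.servo_line(p+off,feed=60,rotation=(L*R0).as_rotvec())
        F,M,o=meas(1);F=F-f0
        tan=L.apply([0,0,1.]);Fr=F@r;Fa=F@ax
        print(round(o["t"],2),"th",round(t,4),"tan",(F@tan).round(1),"rad",Fr.round(1),"ax",Fa.round(1),"Mz",(M-m0)[2].round(3),"q7",o["joint_torque"][6].round(3),"w",round(o["grip_width"]*92,1),"dz",(o["tcp_pos"]-p0)[2].round(2))
        off=off+np.clip(Fr/15*.4,-.4,.4)*r+np.clip(Fa/15*.4,-.4,.4)*ax
        th=t
        if F@tan<-lim or abs(Fr)>25 or abs(Fa)>25: print("STOP");break
    st["off"]=list(off);st["th"]=th;json.dump(st,open("lift.json","w"));return st
E
python3 - <<'E'
from lift import *
c,a,z=json.load(open("st.json"));c=np.array(c)
f0,m0=np.load("b.npy")
def p(s):
    F,M,o=meas(2);print(s,round(o["t"],2),"F",(F-f0).round(1),"Mz",(M-m0)[2].round(3),"q7",o["joint_torque"][6].round(3),"w",round(o["grip_width"]*92,2))
a=0.83
robot.servo_line([c[0],c[1],z],feed=80,rotation=down(yaw0-a));p("eased")
grip(0.1,20);p("g20")
grip(0.1,40);p("g40")
lift(0,np.arange(1,9)*0.0015,11.5,dict(c=list(c),a=a,z=z,off=[0,0,0]))
E
```

```text
eased 35.02 F [2.2 1.2 2.7] Mz 0.039 q7 -0.071 w 14.24
g20 35.29 F [2.8 1.1 2.2] Mz 0.051 q7 -0.071 w 13.82
g40 35.56 F [2.9 1.4 2.9] Mz 0.067 q7 -0.066 w 14.01
35.83 th 0.0015 tan 0.7 rad -3.9 ax 0.0 Mz 0.025 q7 -0.065 w 13.9 dz 0.11
36.11 th 0.003 tan -3.3 rad -3.7 ax 0.2 Mz 0.046 q7 -0.065 w 13.6 dz 0.17
36.38 th 0.0045 tan -7.5 rad -4.5 ax 0.7 Mz 0.001 q7 -0.065 w 13.3 dz 0.24
36.66 th 0.006 tan -9.2 rad -3.2 ax 1.1 Mz 0.021 q7 -0.064 w 13.4 dz 0.63
36.93 th 0.0075 tan -8.5 rad -2.2 ax 1.1 Mz 0.04 q7 -0.064 w 13.5 dz 1.14
37.21 th 0.009 tan -7.1 rad -1.9 ax 1.7 Mz -0.019 q7 -0.065 w 13.4 dz 1.48
37.48 th 0.0105 tan -6.6 rad 0.4 ax 1.1 Mz 0.1 q7 -0.066 w 13.5 dz 1.74
37.76 th 0.012 tan -7.0 rad 0.8 ax 0.2 Mz 0.042 q7 -0.066 w 13.7 dz 2.02
```

The pull levels off at about 7 N while the handle rises, so the lid is free. Carrying on along the arc.

Run:
```python
from lift import *
st=json.load(open("lift.json"))
st=lift(st["th"],[0.02,0.03,0.045],12.5,st)
if st["th"]>0.04:
    st=lift(st["th"],list(np.arange(0.08,0.561,0.04)),14,st)
snap("scene","s7")
```

```text
38.03 th 0.02 tan -4.3 rad 2.1 ax 0.3 Mz 0.043 q7 -0.069 w 13.5 dz 3.69
38.31 th 0.03 tan -3.0 rad 1.0 ax 0.0 Mz 0.014 q7 -0.068 w 13.3 dz 5.49
38.58 th 0.045 tan -1.3 rad 2.9 ax -0.4 Mz 0.008 q7 -0.068 w 13.5 dz 8.17
38.86 th 0.08 tan 2.2 rad 2.5 ax 0.4 Mz 0.035 q7 -0.068 w 13.7 dz 14.31
39.15 th 0.12 tan 1.1 rad 3.3 ax -0.7 Mz 0.054 q7 -0.066 w 13.0 dz 20.98
39.44 th 0.16 tan 1.5 rad 1.7 ax 0.0 Mz 0.033 q7 -0.064 w 13.8 dz 27.73
39.73 th 0.2 tan 1.0 rad 1.4 ax -0.4 Mz 0.011 q7 -0.062 w 13.7 dz 34.41
40.02 th 0.24 tan 1.0 rad 0.8 ax 0.4 Mz 0.066 q7 -0.06 w 13.6 dz 41.05
40.32 th 0.28 tan -0.1 rad 1.0 ax -1.1 Mz 0.086 q7 -0.058 w 13.5 dz 47.61
40.61 th 0.32 tan -0.7 rad 0.4 ax -0.8 Mz -0.006 q7 -0.056 w 13.5 dz 54.06
40.9 th 0.36 tan -0.5 rad -0.4 ax -0.5 Mz -0.003 q7 -0.054 w 13.6 dz 60.39
41.19 th 0.4 tan -1.0 rad -0.2 ax -0.3 Mz 0.074 q7 -0.053 w 13.7 dz 66.58
41.48 th 0.44 tan -1.6 rad 0.6 ax -0.1 Mz 0.054 q7 -0.051 w 13.5 dz 72.66
41.77 th 0.48 tan -1.4 rad 0.0 ax -0.4 Mz 0.016 q7 -0.05 w 13.6 dz 78.57
42.07 th 0.52 tan -0.9 rad 0.0 ax 0.4 Mz 0.026 q7 -0.049 w 13.6 dz 84.35
42.36 th 0.56 tan -1.9 rad -0.0 ax -1.6 Mz -0.022 q7 -0.048 w 13.3 dz 89.96
```

View pics/s7.png

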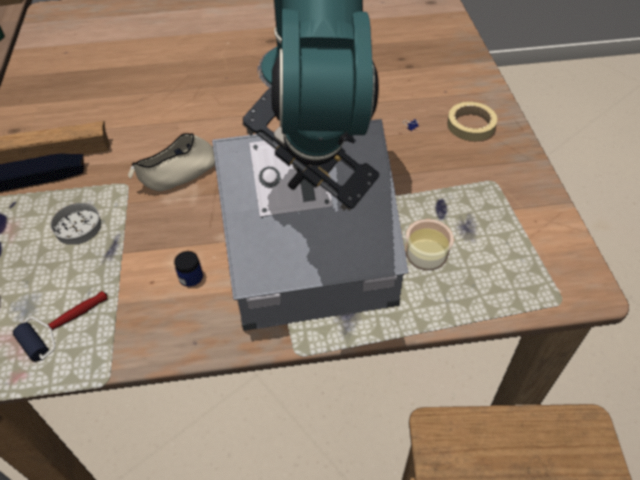

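The lid stands open (front edge raised at (300,135)) with the gripper on the handle, and both pots are in place. Releasing and retreating along the tool axis.

Run:
```python
from h import *
grip(0.36,20);robot.hold(0.2)
o=robot.observe();R=Ro.from_rotvec(o["tcp_rot"]).as_matrix()
p=o["tcp_pos"]-R[:,0]*45;robot.servo_line(p,feed=80)
p=p-R[:,0]*70;robot.servo_line(p,feed=150)
q=robot.observe()["joints"];q=q.copy();q[0]-=0.9
robot.goto_joints(q);robot.hold(0.3)
o=robot.observe();print(o["t"],o["tcp_pos"].round(1),o["contact_force"].round(2))
snap("scene","s8");im,i=snap("top","t8")
for n in ["t_bar_mid","release_button","dye_pot","ink_pot"]:
  R=np.array(i["R"]);t=np.array(i["t"])
  for d in viewer.pinpoint(n,"top")[:1]:
    print(n,round(d["confidence"],2),np.round(R.T@(np.array(d["at"])-t),1))
```

```text
Traceback (most recent call last):
cell.IKError: the arm cannot follow that straight line within its joint ranges
```

Run:
```python
from h import *
o=robot.observe();print(o["t"],o["tcp_pos"].round(1),o["joints"].round(2),o["contact_force"].round(2))
a=json=None
p=o["tcp_pos"]+np.array([-20,0,90])
done=False
for rot in (None,down(np.pi/2+0.04-0.83)):
    try: robot.servo_line(p,feed=120,rotation=rot);done=True;break
    except robot.IKError as e: print(e)
if done:
    q=robot.observe()["joints"].copy();q[0]-=0.9
    robot.goto_joints(q);robot.hold(0.3)
o=robot.observe();print(o["t"],o["tcp_pos"].round(1),o["contact_force"].round(2))
snap("scene","s8");im,i=snap("top","t8")
for n in ["t_bar_mid","release_button","dye_pot","ink_pot"]:
  R=np.array(i["R"]);t=np.array(i["t"])
  for d in viewer.pinpoint(n,"top")[:1]:
    print(n,round(d["confidence"],2),np.round(R.T@(np.array(d["at"])-t),1))
```

```text
43.7917 [595.1 -58.6 246.7] [-0.1   0.7   0.21  1.27 -0.06  1.74  0.89] [ 0.13 -0.5  -0.9 ]
the arm cannot follow that straight line within its joint ranges
46.8333 [403.6 413.6 336. ] [ 1.61  0.36 -0.44]
t_bar_mid 0.57 [581.3 -59.8 220. ]
release_button 0.58 [ 576.1 -115.8  210. ]
dye_pot 0.68 [602.9 148.1   6.7]
ink_pot 0.83 [ 590.4 -273.     1. ]
```

View pics/s8.png

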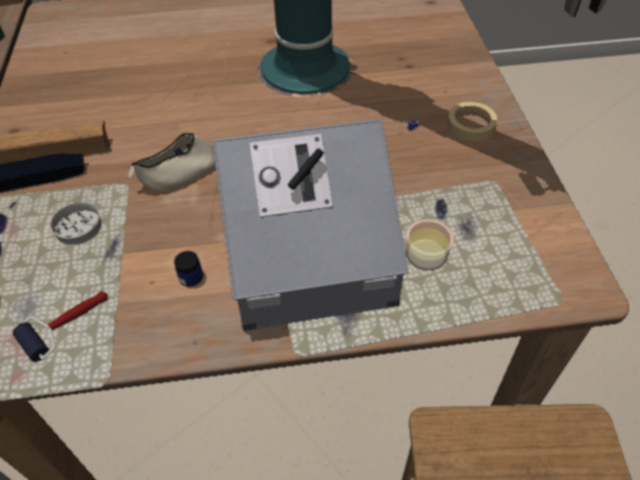

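View pics/t8.png

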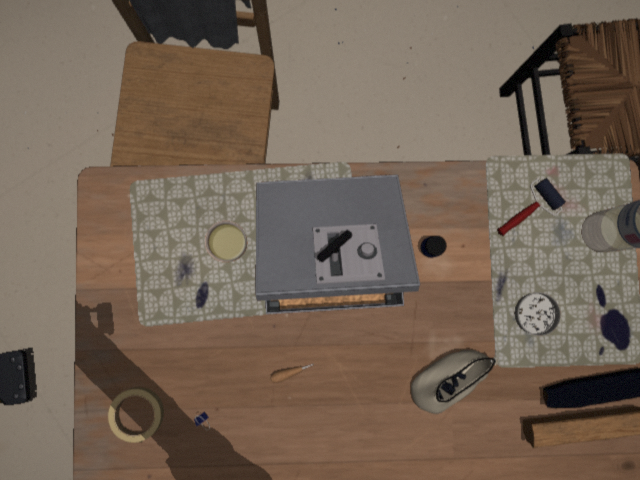

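The scene and top views show the lid open, with the handle out and turned. The bar is measured at (581, -60, 220); a lid angle of 0.55 rad predicts (579, -, 221). The pots haven't moved and the arm is clear.

```bash
python3 -c "
from h import *
print(robot.observe()['joint_velocities'].round(3));robot.job_done()"
```

```text
[-0.003 -0.    -0.     0.002  0.001  0.    -0.   ]
the job is handed in; nothing more can be done
```

The chest is open and the job is handed in; the last check before that was at about 47 s of the 72 s allowed. The robot reports no verdict.

- **Button:** I pressed it about 4 mm, with at most about 7 N, until the wrist camera showed the T-handle pop up.
- **T-handle:** I turned it clockwise in small steps with a light grip until it met the stop at about 0.83 rad. The torque reached about 0.2 N m, against a limit of 0.35. I then eased back slightly before gripping harder.
- **Lid:** It came free at a peak pull of about 9 N. I followed the hinge arc to 0.56 rad and let go.

**Last checks:**
- **Lid angle:** The handle bar was measured at (581, -60, 220) mm, which matches a lid angle of about 0.55 rad. That puts the front edge roughly 127 mm up.
- **Handle:** The pictures show it out and turned.
- **Pots:** The network's fixes for both pots are within about 3 mm of their first positions, which is within its error.
- **Arm:** It stands clear of everything.

**What went less well:**
- **Upward pull while latched:** During the turn, the pull on the handle drifted to about 6.5 N before I corrected it. I don't know how much of that reached the latch tongue.
- **Drag reading:** The torque while turning read lower than the stated 0.08 N m, at about 0.04.
- **Retreat:** The straight retreat line after letting go was out of reach, so I backed off 45 mm and then went up with the tool turned upright.

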